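# Run the stirrer up on its touch strip

## Robot

A 7-joint arm with a two-finger parallel gripper is mounted at the origin on the work surface. World frame = base frame: x ahead of the robot, y to its left, z up, the work surface at z = 0. Lengths are in mm, angles in rad, forces in N, time in s.
With the tool pointing down it reaches from about 425 to 975 mm from the base axis. Payload 16.7 kg.
Tool frame: the origin (TCP) lies between the finger pads, 19 mm behind the fingertips; this is the grasp point; z points along the fingers, y is the line along which they close (so a half turn about z gives the same grasp; the last joint's range is limited). The gripper opens to 85 mm and grips with 20 to 120 N. Pads are 22 mm wide; open, the fingers measure 114 mm over their backs; the gripper's body (76 mm by 85 mm) begins 54 mm behind the grasp point. The pads swing forward as they close: fully open they stand 13 mm farther back than shut.
Start: joints at [-0.149, 0.426, 0.074, 1.606, -0.034, 1.111, -0.067], TCP at [674.965, -0.02, 250.002] pointing down, gripper open.
Joint ranges: [-2.85, 2.85], [-0.5, 2.14], [-1.23, 1.37], [0.21, 2.46], [-1.02, 4.16], [0.16, 2.05], [-2.73, 2.73]. Speed limits (rad/s): [1.89, 1.89, 2.39, 2.39, 3.01, 3.01, 3.01].

## Interface

Orientations are given as a rotation vector (axis times angle).
In Python, from station import ctrl gives the robot as it stands. Calls block until the motion is done:
- ctrl.movep(position, orientation): joint-space move of the TCP to a pose.
- ctrl.move_linear(position, attitude=None, rate=150, max_force=None): straight line of the TCP; attitude=None keeps the orientation; rate is the mean speed in mm/s. With max_force (N) it stops when the force on the tool has changed by that much, and returns True; else False.
- ctrl.goto_joints(angles): joint-space move.
- ctrl.command_gripper(opening, newtons=None): opening from 0.0 (shut) to 1.0 (fully open); newtons is the grip in N (None keeps the last); returns when the fingers have stopped.
- ctrl.wait(seconds).
- ctrl.ik(position, orientation): joint angles nearest the present ones, or None.
- ctrl.observe(): the state.
- ctrl.snapshot(name): name is "scene" or "side" or "wrist"; returns the picture (480x640x3 uint8, red, green, blue); there is no depth.
- ctrl.get_calibration(name): a dict with "intrinsics" (3x3 intrinsics, pixels), "extrinsics" (4x4, takes a point from camera to world coordinates). Camera axes: x right, y down, z forward; pixel columns grow to the right and rows downward; lengths in mm; the calibration is good to about 2 mm. A picture is of the moment at which its call begins: read the wrist's pose just before it. get_calibration takes no time and is no camera call; for the wrist camera it gives the pose at the moment of the call.
A pose or a line that the arm cannot do raises ctrl.PlanningError and nothing moves.
- ctrl.job_done(): hands the job in; it is judged then, once.
The state is a dict: "clock": time; "joints": joint angles; "joint_vel": joint speeds; "effort": joint torques, N m; "eef_pos": TCP position; "orientation": TCP orientation; "wrist_force": force on the tool from outside, world axes, zero at the start; "torque": the same for the moment, N m; "gripper_width": opening from 0.0 (shut) to 1.0 (fully open); "grasp_force": force on a finger pad.
Only numpy, scipy, OpenCV 4.12 (cv2) and the standard library are available. Lean on these libraries where they do the work, as an engineer would, in place of code of your own. Each camera call takes 0.05 s, during which the arm holds its last target. There are 200 camera calls.

## Task

Run the stirrer up to full speed on its control console: put the fingertips lightly on the smallest dot of the curved touch strip, then slide them along the strip over every dot in turn up to the biggest one, pressing only lightly and without lifting off on the way. Finish while holding that touch, with the fingertips still resting lightly on the biggest dot, since the stirrer runs only while it is touched. Grasp nothing, and leave the glassware and the other things on the console and the bench where they stand.

Things in the scene. Friction and masses are not known exactly. Their poses are not given: they have to be found in the camera images.
- console: Control console fixed to the bench, a flat grey box on a blue base, 250 (its x) x 170 (its y) x 43 mm high. Origin at the centre of its underside, z up. It can lie at any yaw. The strip on it follows an arc of radius 105 mm about the console point x 0, y -70 mm, from 60 degrees on the -x side of +y (smallest dot) to 60 degrees on the +x side (biggest).
- strip (a joint): The touch strip: white arc-shaped plate, 36 mm wide, 10 mm thick, flat level top, sprung on the console. Value: how far it is pressed straight down, in m, 0 free, 0.008 bottomed; it stays level. 0.7 N starts it moving, 4.7 N bottoms it. Free, its top is 62 mm above the bench, 19 mm above the console's top (bottomed 11 mm). It registers a touch when pressed over 0.8 mm.
- dot0 (a point): Dot 1 of 7 (the smallest dot): flat black printed disc, 6 mm across, on the strip's centre line. Point: its centre, on the top of the strip; it sinks with the strip. Dots are 36 mm apart, all alike but for size. The touch is located by the TCP (the point between the finger pads) seen from above: keep the fingers near vertical.
- dot1 (a point): Dot 2 of 7 (the second dot): flat black printed disc, 9 mm across, on the strip's centre line. Point: its centre, on the top of the strip; it sinks with the strip. Dots are 36 mm apart, all alike but for size. The touch is located by the TCP (the point between the finger pads) seen from above: keep the fingers near vertical.
- dot2 (a point): Dot 3 of 7 (the third dot): flat black printed disc, 12 mm across, on the strip's centre line. Point: its centre, on the top of the strip; it sinks with the strip. Dots are 36 mm apart, all alike but for size. The touch is located by the TCP (the point between the finger pads) seen from above: keep the fingers near vertical.
- dot3 (a point): Dot 4 of 7 (the fourth dot): flat black printed disc, 15 mm across, on the strip's centre line. Point: its centre, on the top of the strip; it sinks with the strip. Dots are 36 mm apart, all alike but for size. The touch is located by the TCP (the point between the finger pads) seen from above: keep the fingers near vertical.
- dot4 (a point): Dot 5 of 7 (the fifth dot): flat black printed disc, 18 mm across, on the strip's centre line. Point: its centre, on the top of the strip; it sinks with the strip. Dots are 36 mm apart, all alike but for size. The touch is located by the TCP (the point between the finger pads) seen from above: keep the fingers near vertical.
- dot5 (a point): Dot 6 of 7 (the sixth dot): flat black printed disc, 21 mm across, on the strip's centre line. Point: its centre, on the top of the strip; it sinks with the strip. Dots are 36 mm apart, all alike but for size. The touch is located by the TCP (the point between the finger pads) seen from above: keep the fingers near vertical.
- dot6 (a point): Dot 7 of 7 (the biggest dot): flat black printed disc, 24 mm across, on the strip's centre line. Point: its centre, on the top of the strip; it sinks with the strip. Dots are 36 mm apart, all alike but for size. The touch is located by the TCP (the point between the finger pads) seen from above: keep the fingers near vertical.
- beaker: Small glass beaker, 44 mm across, 50 mm high, standing loose on the console inside the bend of the strip, about 80 mm from its centre line. Origin at the centre of its underside. Leave it.
- vial: Amber vial with black cap, 22 mm across, 42 mm high, loose on the console's corner at the smaller dots' side, outside the bend. Origin at the centre of its underside. Leave it.
- weight: Brass 50 g weight with a grip knob, 18 mm across, 30 mm high, loose on the console's corner at the bigger dots' side, outside the bend. Origin at the centre of its underside. Leave it.
- dish1: Clear open petri dish, 60 mm across, 14 mm high, on the bench near the robot, at the left. Origin at the centre of its underside. Leave it.
- dish2: Clear open petri dish, 60 mm across, 14 mm high, on the bench at the right. Origin at the centre of its underside. Leave it.
- meter: Green hand multimeter lying on the bench at the left, farther out, 90 x 180 x 47 mm. Origin at the centre of its underside. Leave it.
- mortar: White ceramic mortar bowl, 90 mm across, 50 mm high, on the bench at the right. Origin at the centre of its underside. Leave it.

How it is judged:
By the outcome, as a careful person would: the job done as asked, in the order asked, and still so for the second after the job is handed in, while the arm keeps its last pose, push and grip.
It also fails if it takes over 38 s, if anything falls off the work surface, if the arm or the gripper's body presses on something with over 40 N, if the wrist force passes 120 N, or if a joint passes its speed limit or range.

## Working session

There is one attempt and no reset: what is moved stays moved. The work goes in short steps, each a Python script; the robot and the scene stay as the last script left them, time stands still between calls to the robot, and variables do not carry over. Pictures are saved under pics/ and viewed, at most 10 in all, crops included, and the job is handed in when it is done.

```bash
mkdir -p pics; python3 - <<'E'
from station import ctrl
import cv2,numpy as np
for n in("scene","wrist"):
    c=ctrl.get_calibration(n);im=ctrl.snapshot(n);cv2.imwrite(f"pics/{n}.png",im[:,:,::-1])
    print(n,np.round(c["intrinsics"],1).tolist(),np.round(c["extrinsics"],3).tolist())
o=ctrl.observe();print(o["clock"],o["orientation"],o["wrist_force"],o["gripper_width"])
E
```

```text
scene [[557.2, 0.0, 316.1], [0.0, 557.2, 232.5], [0.0, 0.0, 1.0]] [[0.88, 0.279, -0.385, 961.526], [0.475, -0.513, 0.715, -824.146], [0.002, -0.812, -0.584, 731.955], [0.0, 0.0, 0.0, 1.0]]
wrist [[395.4, 0.0, 323.6], [0.0, 395.4, 242.4], [0.0, 0.0, 1.0]] [[1.0, 0.0, -0.0, 674.453], [0.0, -0.956, -0.294, 75.161], [-0.0, 0.294, -0.956, 373.508], [0.0, 0.0, 0.0, 1.0]]
0.1 [-2.22097283e+00 -2.22087136e+00  1.36893339e-03] [ 0.99904573  0.39956986 -0.2443066 ] 0.9977892912628382
```

View pics/scene.png

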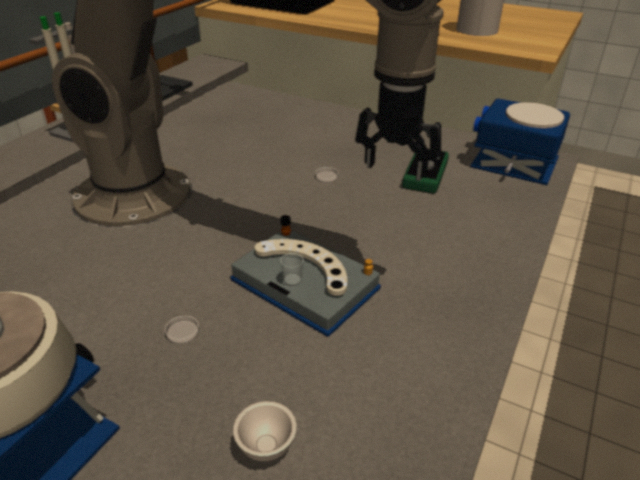

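View pics/wrist.png

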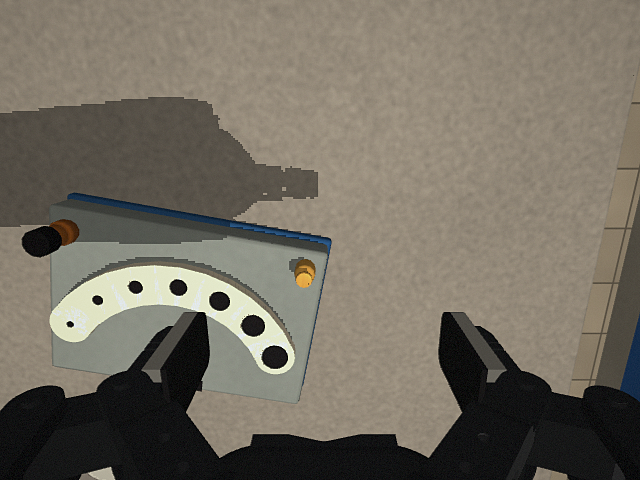

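The wrist view shows all seven dots, running from (70,324) for the smallest to (275,357) for the biggest. The vial is at (50,238) and the weight at (305,272). I'll shut the fingers, move to a clearer view and fit the dots from both views.

```bash
cat >h.py <<'E'
import cv2,numpy as np
from station import ctrl
a=np.radians(np.linspace(-60,60,7))
def model(t): return np.c_[105*np.sin(t),-70+105*np.cos(t)]
def cast(c,uv,z=62):
    K,E=np.array(c["intrinsics"]),np.array(c["extrinsics"])
    d=E[:3,:3]@np.linalg.solve(K,np.r_[uv,1]);o=E[:3,3]
    return (o+d*(z-o[2])/d[2])[:2]
def fit(P):
    M=model(a);m,p=M.mean(0),P.mean(0)
    U,S,Vt=np.linalg.svd((M-m).T@(P-p));R=Vt.T@np.diag([1,np.linalg.det(Vt.T@U.T)])@U.T
    return R,p-R@m
def dots(name):
    c=ctrl.get_calibration(name);im=ctrl.snapshot(name)
    hsv=cv2.cvtColor(im,cv2.COLOR_RGB2HSV);g=hsv[:,:,2]
    white=((g>170)&(hsv[:,:,1]<70)).astype(np.uint8)
    cs,h=cv2.findContours(white,cv2.RETR_CCOMP,cv2.CHAIN_APPROX_NONE)
    best=None
    for i,k in enumerate(cs):
        if h[0][i][3]>=0: continue
        holes=[cs[j] for j in range(len(cs)) if h[0][j][3]==i and cv2.contourArea(cs[j])>6]
        if best is None or len(holes)>len(best): best=holes
    L=[]
    for k in best:
        m=np.zeros(g.shape,np.uint8);cv2.drawContours(m,[k],-1,1,-1)
        w=m*np.clip(170.-g,0,None);v,u=np.nonzero(m);ww=w[v,u]
        L.append((m.sum(),(u*ww).sum()/ww.sum(),(v*ww).sum()/ww.sum()))
    L.sort();uv=np.array(L)[:,1:]
    return im,uv,np.array([cast(c,q) for q in uv])
def report(name):
    im,uv,P=dots(name);print(name,len(uv),uv.round(1).tolist())
    if len(P)==7:
        R,t=fit(P);print("yaw",np.degrees(np.arctan2(R[1,0],R[0,0])),"t",t)
        print("P",P.round(1).tolist(),"res",(P-(model(a)@R.T+t)).round(1).tolist())
    return im
E
python3 - <<'E'
from h import *
report("wrist")
ctrl.command_gripper(0.0)
c=ctrl.observe();print(c["clock"],c["gripper_width"],c["eef_pos"])
ctrl.move_linear([570,0,250],rate=200)
im=report("wrist");cv2.imwrite("pics/w2.png",im[:,:,::-1])
o=ctrl.observe();print(o["clock"],o["wrist_force"],o["eef_pos"])
E
```

```text
wrist 7 [[69.7, 323.8], [97.3, 299.7], [135.1, 286.7], [177.9, 287.1], [219.1, 300.7], [252.6, 325.2], [274.4, 356.7]]
yaw -10.487375248687401 t [543.64404368 -95.04730424]
P [[451.0, -95.7], [479.1, -72.5], [513.5, -60.3], [550.0, -60.6], [584.2, -73.4], [611.9, -97.1], [630.0, -128.9]] res [[-0.1, -0.0], [-0.1, 0.0], [-0.0, 0.0], [-0.0, 0.0], [0.0, 0.0], [0.0, 0.0], [0.1, -0.1]]
0.9167 0.001155508606432167 [ 6.74954282e+02 -9.47306489e-03  2.50021216e+02]
wrist 4 [[187.7, 323.5], [217.5, 299.5], [256.6, 286.5], [299.2, 286.8]]
1.6417 [-0.62304487 -0.23667346  0.50254723] [5.71011839e+02 9.44612189e-02 2.50206564e+02]
```

View pics/w2.png

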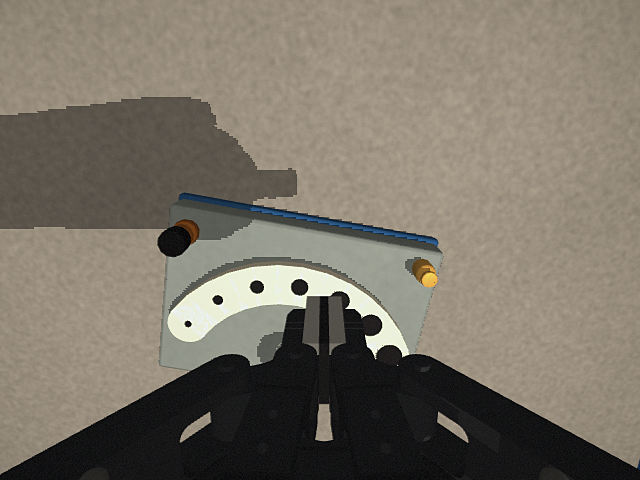

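The view at pixels (187,323) to (299,287) repeats the same pixel spacing, but the shut fingers hide the biggest dots. The first fit had residuals of about 0.1 mm. I'll cross-check it with the fixed cameras, then hover above dot 1.

```bash
python3 - <<'E'
from h import *
im=report("scene");im=ctrl.snapshot("side");cv2.imwrite("pics/side.png",im[:,:,::-1])
_,_,P=dots("wrist");print(P.round(1).tolist())
ctrl.move_linear([451,-95.7,110],rate=150)
im=ctrl.snapshot("side");cv2.imwrite("pics/side2.png",im[:,:,::-1])
w=[]
for i in range(5): ctrl.wait(.05);w.append(ctrl.observe()["wrist_force"])
o=ctrl.observe();print(o["clock"],o["eef_pos"],np.round(w,2).tolist())
E
```

```text
scene 2 [[244.5, 434.7], [283.9, 428.6]]
[[451.0, -95.7], [479.2, -72.5], [513.7, -60.3], [550.1, -60.6]]
3.625 [451.16812515 -95.56279756 110.12122573] [[-0.18, -0.4, 0.41], [0.76, 0.15, -0.71], [-0.62, 0.18, 0.23], [-0.22, -0.75, 0.15], [-0.23, 0.73, 0.02]]
```

View pics/side2.png

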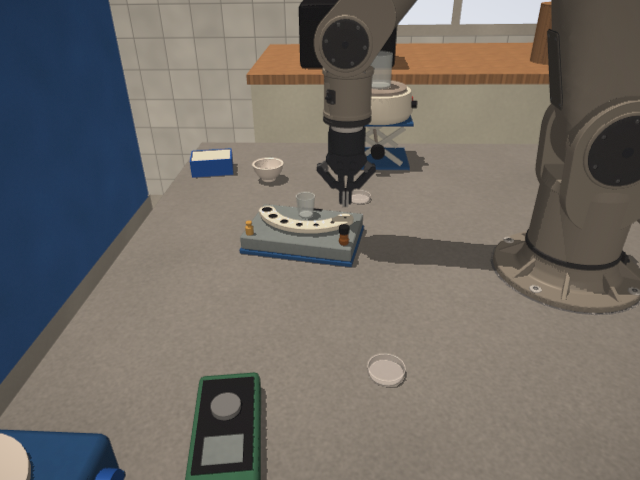

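The fingers hover above dot 1 at about (345,200), clear of the vial and beaker. Both fixed views show the dots, so I'll check the fit in them offline.

```bash
python3 - <<'E'
from h import *
R0,t0=None,np.array([543.64,-95.05]);y=np.radians(-10.487);R0=np.array([[np.cos(y),-np.sin(y)],[np.sin(y),np.cos(y)]])
D=model(a)@R0.T+t0
for n in("scene","side"):
    c=ctrl.get_calibration(n);g=cv2.cvtColor(cv2.imread(f"pics/{n}.png"),cv2.COLOR_BGR2GRAY).astype(float)
    K,E=np.array(c["intrinsics"]),np.linalg.inv(c["extrinsics"])
    for d in D:
        q=K@(E@np.r_[d,62,1])[:3];u,v=q[:2]/q[2]
        x0,y0=int(round(u))-6,int(round(v))-5;r=g[y0:y0+11,x0:x0+13]
        m=(r<.55*np.percentile(r,90)).astype(np.uint8)
        k,l,s,ce=cv2.connectedComponentsWithStats(m)
        inner=[(np.hypot(*(ce[i]-[u-x0,v-y0])),i) for i in range(1,k)]
        if not inner: print(n,d.round(1),"none");continue
        i=min(inner)[1];e=cast(c,ce[i]+[x0,y0])-d
        print(n,(round(u,1),round(v,1)),s[i,4],"diff mm",e.round(1))
E
```

```text
scene (np.float64(263.5), np.float64(246.8)) 1 diff mm [-20.1   7.2]
scene (np.float64(281.6), np.float64(244.7)) 2 diff mm [-1.4  1.8]
scene (np.float64(299.6), np.float64(246.4)) 10 diff mm [-1.1  1.7]
scene (np.float64(315.6), np.float64(251.8)) 19 diff mm [-0.9  1.7]
scene (np.float64(328.1), np.float64(260.6)) 33 diff mm [-0.9  1.5]
scene (np.float64(335.4), np.float64(271.9)) 53 diff mm [-1.   1.7]
scene (np.float64(336.4), np.float64(284.7)) 70 diff mm [-0.8  1.7]
side (np.float64(345.7), np.float64(217.5)) 2 diff mm [ 2.6 -2.3]
side (np.float64(332.7), np.float64(222.4)) 4 diff mm [ 2.  -2.8]
side (np.float64(316.6), np.float64(224.9)) 10 diff mm [ 2.  -2.5]
side (np.float64(299.7), np.float64(224.6)) 15 diff mm [ 2.5 -2.7]
side (np.float64(284.7), np.float64(221.5)) 23 diff mm [ 2.6 -3.2]
side (np.float64(273.5), np.float64(216.2)) 29 diff mm [ 2.2 -3.4]
side (np.float64(267.4), np.float64(209.6)) 37 diff mm [ 2.8 -3.6]
```

```bash
cat >>h.py <<'E'
y_=np.radians(-10.487);RC=np.array([[np.cos(y_),-np.sin(y_)],[np.sin(y_),np.cos(y_)]])
TC=np.array([543.64+.4,-95.05-.3])
def pt(deg): return model(np.radians([deg]))[0]@RC.T+TC
def force(n=12):
    w=[]
    for i in range(n): ctrl.wait(.02);w.append(ctrl.observe()["wrist_force"])
    return np.mean(w,0).round(2)
E
python3 - <<'E'
from h import *
p=pt(-60)
ctrl.move_linear([*p,86],rate=80);print(force())
for z in(80,79,78,77.5):
    ctrl.move_linear([*p,z],rate=15);f=force();o=ctrl.observe();print(z,o["eef_pos"].round(2) if hasattr(o["eef_pos"],"round") else o["eef_pos"],f)
    if f[2]>2.3: break
print(o["clock"],o["orientation"])
im=ctrl.snapshot("wrist");cv2.imwrite("pics/w3.png",im[:,:,::-1])
E
```

```text
[ 0.01 -0.05  0.08]
80 [451.46 -96.    80.05] [0.38 0.11 1.22]
79 [451.48 -96.02  79.04] [0.48 0.01 1.17]
78 [451.49 -96.02  78.03] [0.33 0.34 2.07]
77.5 [451.49 -96.01  77.51] [0.66 0.57 2.56]
6.375 [2.22151426e+00 2.22134763e+00 8.11501436e-05]
```

View pics/w3.png

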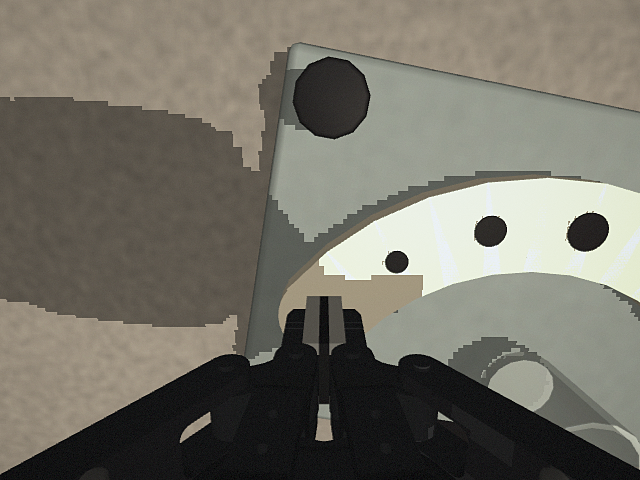

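The fingertips rest at the rounded end of the strip on dot 1, pressing about 2.5 N, and the beaker and vial are clear. Dots 2–4 are visible at (396,262), (490,231) and (588,231). I'll check those against the fit, then slide.

```bash
python3 - <<'E'
from h import *
c=ctrl.get_calibration("wrist")
e=np.array([cast(c,np.array(uv),58.5)-pt(d) for uv,d in(((396.5,262),-40),((490.5,231),-20),((588,231.5),0))])
print(e.round(1).tolist())
if abs(e).max()<2:
    for d in range(-50,61,10):
        ctrl.move_linear([*pt(d),77.5],rate=40)
        o=ctrl.observe();f=force(4);print(d,np.round(o["eef_pos"]-np.r_[pt(d),77.5],2),f,round(o["clock"],2))
    f=force();o=ctrl.observe();print(f,np.round(o["eef_pos"],2),o["clock"])
    im=ctrl.snapshot("wrist");cv2.imwrite("pics/w4.png",im[:,:,::-1])
    im=ctrl.snapshot("side");cv2.imwrite("pics/s4.png",cv2.resize(im[150:290,200:400,::-1],None,fx=4,fy=4))
E
```

```text
[[-0.2, 0.1], [0.1, 0.3], [0.3, 0.4]]
-50 [0.43 0.38 0.06] [1.38 1.02 2.16] 7.03
-40 [0.48 0.29 0.08] [1.19 1.16 2.33] 7.71
-30 [0.5  0.22 0.07] [1.27 1.24 2.42] 8.38
-20 [0.52 0.14 0.06] [1.39 0.27 2.7 ] 9.06
-10 [0.57 0.03 0.09] [2.23 0.33 2.25] 9.73
0 [ 0.57 -0.06  0.12] [ 2.01 -0.06  2.73] 10.41
10 [ 0.51 -0.18  0.09] [ 1.61 -0.63  2.54] 11.08
20 [ 0.46 -0.27  0.08] [ 1.52 -0.92  2.23] 11.76
30 [ 0.39 -0.37  0.07] [ 1.4  -1.72  2.11] 12.43
40 [ 0.33 -0.49  0.1 ] [ 0.86 -1.69  2.75] 13.11
50 [ 0.24 -0.57  0.05] [ 0.39 -1.39  2.34] 13.78
60 [ 0.12 -0.63  0.02] [ 0.48 -1.91  2.62] 14.46
[ 0.32 -1.94  2.22] [ 630.26 -129.12   77.54] 14.725
```

View pics/s4.png

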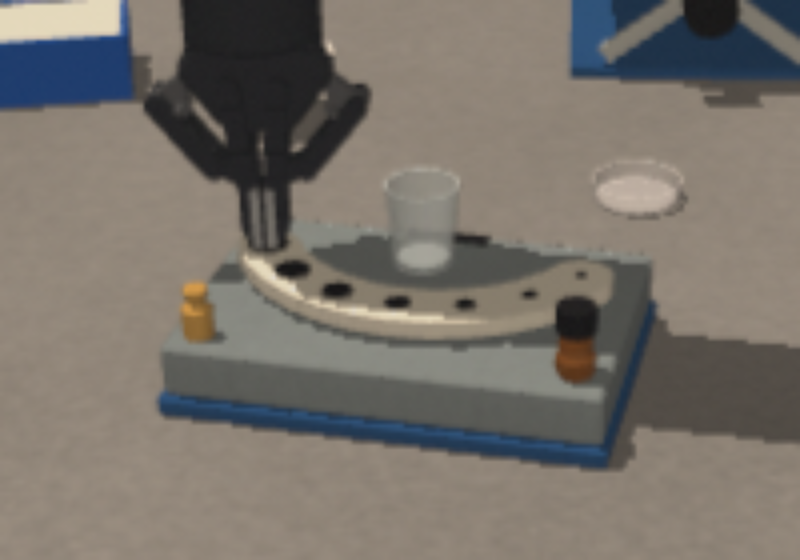

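The fingertips rest on the biggest dot at (268,245). The beaker, vial and weight are all standing where they were, so I'll hand the job in.

```bash
python3 -c "
from station import ctrl
print(ctrl.job_done())"
```

```text
the job is handed in; nothing more can be done
None
```

I slid the fingertips from the smallest dot to the biggest without lifting, at about 2 to 3 N, and handed the job in at about 15 s with them still resting on the biggest dot; the console items stood where they were.

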